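# Weigh an eye bolt on the counting scale

### The arm

A 6-joint arm with a two-finger parallel gripper is mounted at the origin on the work surface. World frame = base frame: x ahead of the robot, y to its left, z up, the work surface at z = 0. Lengths are in m, angles in rad, forces in N, time in s.
With the tool pointing down it reaches from about 0.375 to 0.975 m from the base axis. Payload 3.8 kg.
Tool frame: the origin (TCP) lies on the centre line of the jaws, within the pads' length; the fingertips stand 25 mm ahead of it and the grasp point (between the pads) lies 6 mm ahead of it; z points along the fingers, y is the line along which they close (so a half turn about z gives the same grasp; the last joint's range is limited). The gripper opens to 85 mm and grips with 20 to 120 N. Pads are 22 mm wide; open, the fingers measure 114 mm over their backs; the gripper's body (76 mm by 85 mm) begins 54 mm behind the grasp point. The pads swing forward as they close: fully open they stand 13 mm farther back than shut.
Start: joints at [1.219, 0.264, 1.604, -0, 1.274, -0.037], TCP at [0.209, 0.642, 0.256] pointing down, gripper open.
Joint ranges: [-2.63, 2.63], [-0.94, 2.18], [0.31, 2.57], [-1.31, 4.45], [0, 2.66], [-2.55, 2.55]. Speed limits (rad/s): [2.57, 2.57, 3.14, 3.14, 3.14, 3.14].

### API

Orientations are given as a rotation vector (axis times angle).
In Python, from workcell import bot gives the robot as it stands. The module is installed in compiled form; this text tells all that it offers.
- The arm moves only by the tool play_rows, never from a script. Its argument "commands" is a list that holds one entry, the list of rows, each a list of 7 numbers: the shift along the tool's x, y, z as a fraction of full scale, then the turn, a rotation vector about the tool's x, y, z as a fraction of full scale, then the closure, from -1 (fully open) to 1 (shut). A call has 1 to 8 rows; each row is the pose to reach, as a shift and turn from the pose commanded when the call began, along the tool's axes at that moment, turning the shorter way round; what a row does not reach only later rows make up. Full scale, the value 1, is 60 cm for a shift and 180 degrees for a turn. A row lasts 1/10 s, in which the tool goes at most 50 mm and 8.59 degrees, less where a joint would pass 70% of its speed; a pose out of reach is approached as far as the arm can. A call with a number of a shift or a turn outside -1 to 1 is refused whole. A call with a gripper value outside its range is refused whole. The fingers move at their own pace and stop on an object; "force" is the grip in N (left out, the last holds). Time passes only in rows, so rows that repeat a pose let the fingers close. It gives the time, the measured TCP pose, the force, the opening and the grip force at its end, in the units of the state.
- bot.read_state(): the state, without advancing time (a new reading comes with each control period).
- bot.read_camera(name): name is "scene" or "top"; returns the picture (384x512x3 uint8, blue, green, red); there is no depth.
- bot.camera_params(name): a dict with "fov_y" (degrees; the focal length in pixels is half the picture's height over the tangent of half this angle, whatever the lens; pixels are square), "cx", "cy" (the principal point, pixels), "rvec" (rotation vector, rad) and "tvec" (3), from world to camera coordinates, as OpenCV has them. Camera axes: x right, y down, z forward; pixel columns grow to the right and rows downward; lengths in m; the calibration is good to about 2 mm. A picture is of the moment at which its call begins. camera_params takes no time and is no camera call.
- bot.finish_job(): hands the job in; it is judged then, once.
The state is a dict: "time": time; "q": joint angles; "joint_vel": joint speeds; "joint_torque": joint torques, N m; "tool_pos": TCP position; "tcp_rot": TCP orientation; "wrist_force": force on the tool from outside, world axes, zero at the start; "torque": the same for the moment, N m; "width": opening from 0.0 (shut) to 1.0 (fully open); "grip_force": force on a finger pad.
Only numpy, scipy, OpenCV 4.12 (cv2) and the standard library are available. Lean on these libraries where they do the work, as an engineer would, in place of code of your own. Each camera call takes 0.05 s, during which the arm holds its last target. There are 200 camera calls.

### The job

Weigh the eye bolt: with the weighing platform still empty, press the round key all the way down and let it up again, then set the eye bolt down gently in the middle of the steel pan and let go of it, then press the square key, and last the long bar key. Press one key at a time, fully down, and leave the clear lid propped up as it is and the cup, tape measure and washer where they lie.

Things in the scene. Friction and masses are not known exactly. Their poses are not given: they have to be found in the camera images.
- indicator: The scale's control box, fixed: a grey wedge 210 mm deep (x) and 270 mm wide (y) whose top panel slopes 14 degrees: low front edge (49 mm high) at its -x side, which faces the robot's left and the work area, high back edge (101 mm) at its +x side. Clear acrylic side and back walls stand 28 mm above the panel. Origin: centre of its underside. The row of key centres lies 33 mm to its +x side.
- lid (a joint): Clear flat acrylic lid, 190 mm long, 250 wide, 4 thick, hinged on the box's high back edge. Rad: 0 = shut (parallel to the panel), grows as it opens. Starts at 1.17 to 1.34 (53 to 63 degrees above level, leaning to the low front side), held by hinge friction (0.5 N m). It overhangs the keys: a vertical gripper hits it, so tilt the fingers 30 to 45 degrees, wrist to the low front side, tips to the hinge.
- lid_hinge (a point): Middle of the lid's hinge line, which runs along the box's y axis; 30 mm above the panel, about 63 mm behind and 27 mm above the tops of the keys.
- lid_edge (a point): Middle of the lid's free edge, 190 mm from the hinge line. If it is moved by more than 20 mm the lid counts as disturbed.
- round_key_top (a point): Round, 44 mm across: white key cap. Three keys stand in one row across the panel, 80 mm apart, their order changes. Each cap's top is 19 mm above the panel. Point: centre of the top face; z axis = key axis, out of the panel, 14 degrees from vertical towards the low front edge; y along the row; x up the slope to the hinge.
- square_key_top (a point): Square, 42 by 42 mm: white key cap. Three keys stand in one row across the panel, 80 mm apart, their order changes. Each cap's top is 19 mm above the panel. Point: centre of the top face; z axis = key axis, out of the panel, 14 degrees from vertical towards the low front edge; y along the row; x up the slope to the hinge.
- bar_key_top (a point): Long bar, 64 mm along the row by 24 mm: white key cap. Three keys stand in one row across the panel, 80 mm apart, their order changes. Each cap's top is 19 mm above the panel. Point: centre of the top face; z axis = key axis, out of the panel, 14 degrees from vertical towards the low front edge; y along the row; x up the slope to the hinge.
- round_key (a joint): Travel of the round key in m: 0 = up, 0.007 = fully down. Spring key: starts to move at about 1.4 N, fully down at about 4.5 N, comes back up by itself. A press counts from 0.005 m.
- square_key (a joint): Travel of the square key in m: 0 = up, 0.007 = fully down. Spring key: starts to move at about 1.4 N, fully down at about 4.5 N, comes back up by itself. A press counts from 0.005 m.
- bar_key (a joint): Travel of the bar key in m: 0 = up, 0.007 = fully down. Spring key: starts to move at about 1.4 N, fully down at about 4.5 N, comes back up by itself. A press counts from 0.005 m.
- scale_pan (a point): Middle of the top of the weighing platform, a fixed grey box with a flat steel pan 180 mm (its x) by 170 mm (its y), no rim, pan top 50 mm above the counter. z axis up.
- eye_bolt: Chrome eye bolt lying flat, 151 mm long, 0.22 kg. Shank 14 mm thick and 100 mm long along its x axis from x = -92 to +8 mm; at its +x end a flat-lying round eye 58 mm across, 14 mm thick, centred at x = +30 mm. Origin: at the centre of mass, on the underside (7 mm below the shank's centre line).
- bolt_grip (a point): Point to grip on the shank's centre line, 15 mm from the bolt's origin on the side away from the eye, 7 mm above the surface it lies on; axes as the bolt's.
- tin_cup: Bystander: tin parts cup, 84 mm across, 75 mm high. Origin: centre of the underside.
- tape_measure: Bystander: yellow tape-measure case lying flat, 85 by 78 by 42 mm. Origin: centre of the underside.
- fender_washer: Bystander: steel washer lying flat, 90 mm across, 5 mm thick. Origin: centre of the underside.
- scale: The weighing platform that carries the pan, 180 x 170 x 50 mm, fixed. Origin: centre of its underside.
There are look-alikes about, which are no part of the job. Of the things like the eye_bolt, leave any that is black, blue or brown; of the rest the smaller one is meant.

How it is judged:
By the outcome, as a careful person would: the job done as asked, in the order asked, and still so for the second after the job is handed in, with the robot touching nothing.
It also fails if it takes over 72 s, if anything falls off the work surface, if the arm or the gripper's body presses on something with over 40 N, if the wrist force passes 120 N, or if a joint passes its speed limit or range.

## Working session

There is one attempt and no reset: what is moved stays moved. The work goes in short steps, Python scripts to look and compute and a tool call to move; the robot and the scene stay as the last step left them, time stands still between calls to the robot, and variables do not carry over. Pictures are saved under pics/ and viewed, at most 10 in all, crops included, and the job is handed in when it is done.

Besides the shell and the picture viewer there is one more tool, called after "Call:" as name(argument=value, ...), one argument or row to a line, values as JSON. play_rows: Moves the arm, as the interface text tells. Its arguments: {"type":"object","properties":{"commands":{"type":"array"},"force":{"type":"number"}},"required":["commands"]}

```bash
mkdir -p pics; cat > h.py <<'E'
import numpy as np, cv2
from scipy.spatial.transform import Rotation as R
from workcell import bot
def cam(n):
    p=bot.camera_params(n); f=192/np.tan(np.radians(p['fov_y'])/2)
    K=np.array([[f,0,p['cx']],[0,f,p['cy']],[0,0,1.]])
    return K,cv2.Rodrigues(np.array(p['rvec'],float))[0],np.array(p['tvec'],float).ravel()
def ray(n,uv):
    K,Rm,t=cam(n); d=Rm.T@np.linalg.inv(K)@np.array([uv[0],uv[1],1.]); return -Rm.T@t,d/np.linalg.norm(d)
def onz(n,uv,z):
    c,d=ray(n,uv); return c+d*(z-c[2])/d[2]
def proj(n,P):
    K,Rm,t=cam(n); q=K@(Rm@np.asarray(P,float)+t); return q[:2]/q[2]
def tri(uv1,uv2,a='scene',b='top'):
    c1,d1=ray(a,uv1);c2,d2=ray(b,uv2)
    s=np.linalg.lstsq(np.array([d1,-d2]).T,c2-c1,rcond=None)[0]
    p,q=c1+s[0]*d1,c2+s[1]*d2; return (p+q)/2,np.linalg.norm(p-q)
E
python3 - <<'E'
from h import *
for n in('scene','top'):
    cv2.imwrite(f'pics/{n}0.png',bot.read_camera(n)); p=bot.camera_params(n);print(p); print(ray(n,(256,192)))
s=bot.read_state();print(s)
E
```

```text
{'fov_y': 42.68546229468366, 'cx': 254.709551009986, 'cy': 192.57816427086593, 'rvec': array([ 2.22565332,  1.2307329 , -0.39778951]), 'tvec': array([-0.39982677, -0.23830481,  1.50951289])}
(array([ 1.13518221, -0.25854816,  1.06761135]), array([-0.50262283,  0.33120093, -0.79854632]))
{'fov_y': 49.932626441374026, 'cx': 257.6936058515579, 'cy': 188.69823416205253, 'rvec': array([ 2.10765344, -2.14951516,  0.14743604]), 'tvec': array([0.14417551, 0.55883564, 1.09323448])}
(array([0.38054642, 0.11096836, 1.1709466 ]), array([ 0.1510285 ,  0.02374871, -0.98824409]))
{'time': 0.1, 'q': array([ 1.21912586e+00,  2.64734832e-01,  1.60524147e+00, -6.85458829e-07,
        1.27368178e+00, -3.68732938e-02]), 'joint_vel': array([ 1.24617618e-03, -1.69718969e-03, -4.22554773e-03, -1.54314715e-03,
       -5.51053936e-04,  2.90995703e-05]), 'joint_torque': array([ 4.83550357e-04, -5.16705823e+01, -3.68589592e+01,  2.51348843e-05,
        6.22840584e-03,  2.76059308e-05]), 'tool_pos': array([0.20877247, 0.64126725, 0.25504586]), 'tcp_rot': array([-0.49238006, -3.10236281,  0.00318312]), 'wrist_force': array([ 0.63765873, -0.42142772,  1.73161537]), 'torque': array([-0.04262323,  0.00440843, -0.06533401]), 'grip_force': 0.0, 'width': 0.9949059353201716}
```

View pics/scene0.png

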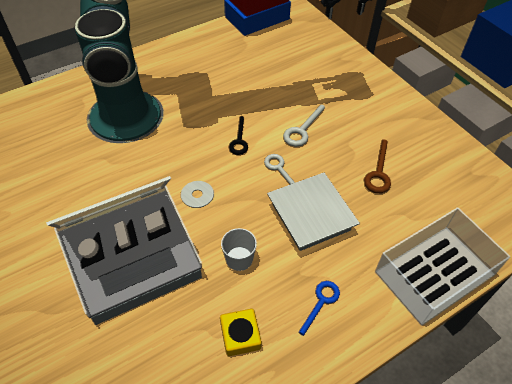

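View pics/top0.png

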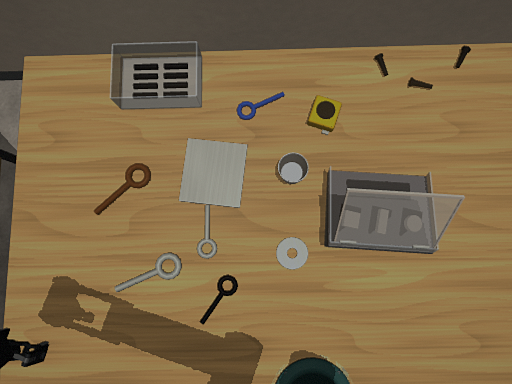

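Scene view: the box with its lid is at about (125,245), with the keys round (90,247), bar (123,235) and square (154,221). The pan is at (312,210).
Bolt candidates (scene px): chrome, eye (274,161); chrome, eye (296,134); black (238,147); brown (378,182); blue (327,292). Black, blue and brown are out, and the smaller chrome bolt looks like the one at (274,161), which is (207,248) in the top view. I'll measure both and check with a crop.

```bash
python3 - <<'E'
from h import *
im=cv2.imread('pics/top0.png')
hsv=cv2.cvtColor(im,cv2.COLOR_BGR2HSV)
m=((hsv[...,1]<60)&(hsv[...,2]>110)).astype(np.uint8)*255
n,l,st,c=cv2.connectedComponentsWithStats(m)
for i in range(1,n):
    if st[i,4]>150: print(st[i],c[i].round(1),onz('top',c[i],0.007).round(3))
for a in [(207,248),(207,205),(168,266),(116,290),(192,139),(247,144),(240,207),(180,201)]: print(a,onz('top',a,0.014 if a[1]>204 and a[0]<208 and a[0]!=180 else .05).round(4))
a=cv2.resize(im[130:310,100:300],None,fx=4,fy=4,interpolation=cv2.INTER_CUBIC)[:560]
b=cv2.imread('pics/scene0.png')[90:240,230:380]
cv2.imwrite('pics/c1.png',cv2.resize(a,(622,560))[:, :])
s=cv2.resize(b,(560,560),interpolation=cv2.INTER_CUBIC)
t=cv2.resize(im[190:300,105:155+105][:,:],(240,176))
cv2.imwrite('pics/c1.png',np.hstack([s,cv2.resize(im[190:300,195:222],(137,560),interpolation=cv2.INTER_CUBIC)]))
E
```

```text
[110  41  87  57 182] [138.3  56.5] [0.982 0.489 0.007]
[ 121   56   77   43 1623] [159.1  75.6] [0.919 0.424 0.007]
[  0 117  19  33 325] [  9.8 130.5] [0.758 0.866 0.007]
[ 179  138   68   69 3842] [213.  172.3] [0.618 0.262 0.007]
[278 152  30  30 389] [291.  171.1] [0.617 0.037 0.007]
[ 330  166  135   84 1744] [399.  211.2] [ 0.495 -0.262  0.007]
[197 205  19  53 295] [206.3 237.1] [0.433 0.281 0.007]
[375 209  14  25 232] [382.2 221.2] [ 0.468 -0.213  0.007]
[276 237  32  33 722] [291.7 252.8] [0.385 0.042 0.007]
[115 254  65  37 469] [155.4 271.1] [0.341 0.423 0.007]
(207, 248) [0.4025 0.278  0.014 ]
(207, 205) [0.5231 0.2782 0.014 ]
(168, 266) [0.3551 0.3864 0.014 ]
(116, 290) [0.2925 0.5293 0.014 ]
(192, 139) [0.7068 0.3157 0.05  ]
(247, 144) [0.6885 0.1608 0.05  ]
(240, 207) [0.5113 0.1824 0.05  ]
(180, 201) [0.5313 0.3475 0.05  ]
```

View pics/c1.png

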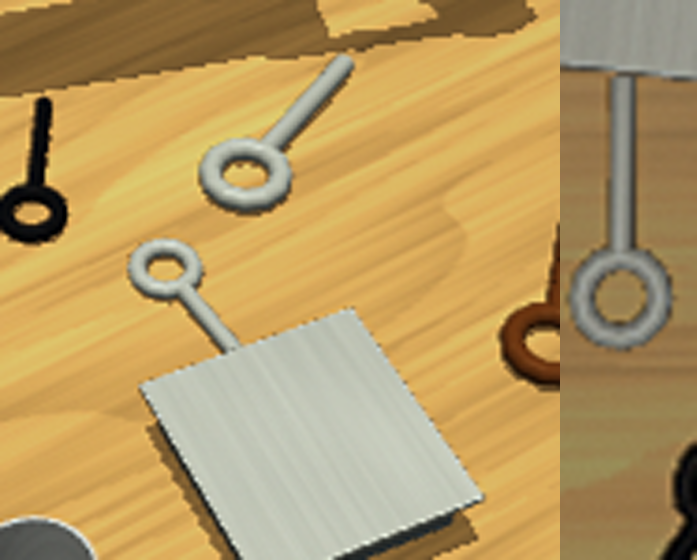

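The crop shows two chrome bolts. The eye of the lower-left one, at scene (274,161), is clearly smaller (~56 mm against ~80 mm), so that is the target. Its shank just meets the pan's foot. Next I'll look at the box closely.

```bash
python3 - <<'E'
from h import *
a=cv2.imread('pics/scene0.png')[170:330,40:215]
b=cv2.imread('pics/top0.png')[160:260,315:470]
a=cv2.resize(a,(437,400),interpolation=cv2.INTER_CUBIC)   #x2.5
b=cv2.resize(b,None,fx=2.3,fy=2.3,interpolation=cv2.INTER_CUBIC)
c=np.zeros((400,437+b.shape[1],3),np.uint8);c[:,:437]=a;c[:b.shape[0],437:]=b
cv2.imwrite('pics/c2.png',c);print(c.shape)
E
```

```text
(400, 793, 3)
```

View pics/c2.png

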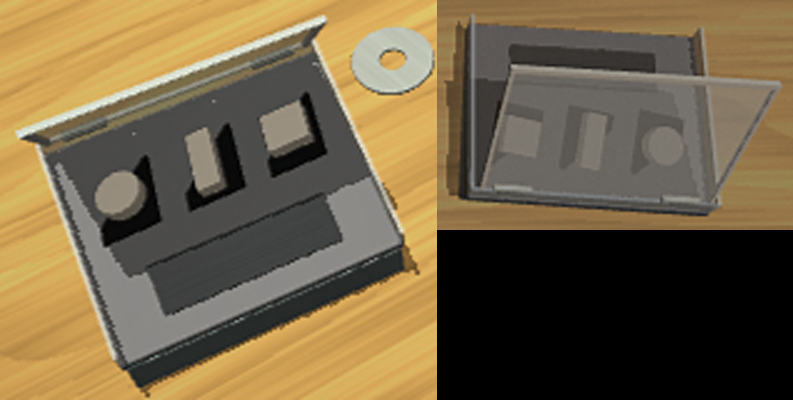

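```bash
python3 - <<'E'
from h import *
S=dict(round=(118,192),bar=(203,159),square=(284,127)); T=dict(round=(664,147),bar=(592,140),square=(522,137))
s2=lambda p:(40+p[0]/2.5,170+p[1]/2.5); t2=lambda p:(315+(p[0]-437)/2.3,160+p[1]/2.3)
P={}
for k in S:
    p,e=tri(s2(S[k]),t2(T[k])); P[k]=p
    print(k,p.round(4),round(e,4),onz('scene',s2(S[k]),.102).round(4),onz('top',t2(T[k]),.102).round(4))
d=P['square']-P['round'];print('row',d.round(4),np.degrees(np.arctan2(d[1],d[0])))
for n,a in [('lidA',(513,68)),('lidB',(780,85)),('hinA',(480,188)),('hinB',(712,203))]:
    print(n,[onz('top',t2(a),z).round(3).tolist() for z in (.13,.26,.28,.30)])
for n,a in [('sA',(20,135)),('sB',(325,20))]:
    print(n,[onz('scene',s2(a),z).round(3).tolist() for z in (.13,.26,.28,.30)])
print([ (k,tri(s2(a),t2(b))) for k,a,b in [('A',(325,20),(513,68)),('B',(20,133),(780,85))]])
# pan centre
hs=cv2.cvtColor(cv2.imread('pics/top0.png'),cv2.COLOR_BGR2HSV)
m=((hs[...,1]<60)&(hs[...,2]>110)).astype(np.uint8);l=cv2.connectedComponents(m)[1]==cv2.connectedComponents(m)[1][172,213]
r=cv2.minAreaRect(np.argwhere(l)[:,::-1].astype(np.float32));c=cv2.boxPoints(r)
q=np.array([onz('top',x,.05) for x in c]);print(q.round(3),q.mean(0))
print('z of cap if same',[onz('scene',(274.2,161.2),.007)])
E
```

```text
round [ 0.4532 -0.2668  0.0981] 0.0032 [ 0.4569 -0.2654  0.102 ] [ 0.4524 -0.267   0.102 ]
bar [ 0.4624 -0.1872  0.0996] 0.0023 [ 0.4647 -0.1864  0.102 ] [ 0.4618 -0.1877  0.102 ]
square [ 0.4678 -0.109   0.0976] 0.0039 [ 0.4719 -0.108   0.102 ] [ 0.4667 -0.1098  0.102 ]
row [ 0.0146  0.1578 -0.0006] 84.7227259196623
lidA [[0.541, -0.098, 0.13], [0.521, -0.072, 0.26], [0.518, -0.068, 0.28], [0.515, -0.064, 0.3]]
lidB [[0.516, -0.388, 0.13], [0.499, -0.326, 0.26], [0.496, -0.316, 0.28], [0.494, -0.307, 0.3]]
hinA [[0.41, -0.056, 0.13], [0.406, -0.035, 0.26], [0.406, -0.032, 0.28], [0.405, -0.029, 0.3]]
hinB [[0.389, -0.304, 0.13], [0.388, -0.252, 0.26], [0.388, -0.244, 0.28], [0.388, -0.236, 0.3]]
sA [[0.373, -0.319, 0.13], [0.479, -0.31, 0.26], [0.495, -0.309, 0.28], [0.511, -0.308, 0.3]]
sB [[0.398, -0.025, 0.13], [0.501, -0.057, 0.26], [0.516, -0.062, 0.28], [0.532, -0.067, 0.3]]
[('A', (array([ 0.51815165, -0.06516946,  0.28396677]), np.float64(0.004696243173821122))), ('B', (array([ 0.49641298, -0.31049061,  0.28641708]), np.float64(0.005603453858538455)))]
[[0.534 0.352 0.05 ]
 [0.714 0.332 0.05 ]
 [0.688 0.161 0.05 ]
 [0.509 0.185 0.05 ]] [0.61133107 0.25732029 0.05      ]
z of cap if same [array([0.40246928, 0.2838965 , 0.007     ])]
```

```bash
cat > plan.py <<'E'
from h import *
import json,sys
h=np.array([-0.996,0.092,0]);h/=np.linalg.norm(h);up=np.array([0,0,1.])
t=np.radians(42)
zt=h*np.sin(t)-up*np.cos(t); yt=np.array([-h[1],h[0],0])*-1; xt=np.cross(yt,zt)
RK=R.from_matrix(np.array([xt,yt,zt]).T)          # key-pressing orientation
RD=R.from_matrix(np.array([[-1,0,0],[0,1,0],[0,0,-1.]]).T)  # down, closing along y
ax=-h*np.sin(np.radians(14))+up*np.cos(np.radians(14)) # key axis
KEY=dict(round=np.array([.454,-.2665,.1]),bar=np.array([.463,-.187,.1]),square=np.array([.469,-.109,.1]))
def tk(k,d): return KEY[k]+.005*xt-.025*zt+d*ax   # TCP with tip at distance d off the cap
def load():
    s=json.load(open('cmd.json'));return np.array(s[0]),R.from_rotvec(s[1])
def moves(W,vmax=.05):
    p,r=load()
    for P,Q in W:
        P=np.asarray(P,float);dr=(r.inv()*Q).as_rotvec()
        n=max(np.linalg.norm(P-p)/vmax,np.degrees(np.linalg.norm(dr))/8.5); k=max(1,int(np.ceil(n/7)))
        p0,r0=p,r
        for i in range(1,k+1):
            tp=p0+(P-p0)*i/k; tr=r0*R.from_rotvec(dr*i/k)
            a=np.round(r.inv().apply(tp-p)/.6,3);b=np.round((r.inv()*tr).as_rotvec()/np.pi,3)
            print('n=%.1f'%(n/k),a.tolist()+b.tolist())
            p=p+r.apply(a*.6); r=r*R.from_rotvec(b*np.pi)
        print('  ->',p.round(4),r.as_rotvec().round(3))
    json.dump([p.tolist(),r.as_rotvec().tolist()],open('cmd.json','w'))
def st():
    s=bot.read_state();print('t',s['time'],'pos',s['tool_pos'].round(4),'rot',s['tcp_rot'].round(3),'F',s['wrist_force'].round(2),'q',s['q'].round(2),'w',round(s['width'],3),'g',s['grip_force'])
E
python3 - <<'E'
from plan import *
s=bot.read_state()
json.dump([[.209,.642,.256],s['tcp_rot'].tolist()],open('cmd.json','w'))
for k in KEY: print(k,tk(k,.04),tk(k,0))
moves([((.60,.20,.40),RK),((.64,-.22,.34),RK)])
E
```

```text
round [ 0.47659324 -0.26858693  0.1607361 ] [ 0.46695738 -0.26769687  0.12192427]
bar [ 0.48559324 -0.18908693  0.1607361 ] [ 0.47595738 -0.18819687  0.12192427]
square [ 0.49159324 -0.11108693  0.1607361 ] [ 0.48195738 -0.11019687  0.12192427]
n=6.1 [-0.424, -0.25, -0.12, 0.013, 0.116, -0.034]
n=6.1 [-0.327, -0.297, -0.246, 0.012, 0.116, -0.034]
  -> [0.6001 0.2002 0.3999] [-0.111 -2.407 -0.044]
n=4.3 [-0.082, -0.346, -0.007, 0.0, 0.0, 0.0]
n=4.3 [-0.082, -0.345, -0.007, 0.0, 0.0, 0.0]
  -> [ 0.6402 -0.2199  0.34  ] [-0.111 -2.407 -0.044]
```

Call:
play_rows(
  commands=[
    [[-0.424, -0.25, -0.12, 0.013, 0.116, -0.034, 1], [-0.424, -0.25, -0.12, 0.013, 0.116, -0.034, 1], [-0.424, -0.25, -0.12, 0.013, 0.116, -0.034, 1], [-0.424, -0.25, -0.12, 0.013, 0.116, -0.034, 1], [-0.424, -0.25, -0.12, 0.013, 0.116, -0.034, 1], [-0.424, -0.25, -0.12, 0.013, 0.116, -0.034, 1], [-0.424, -0.25, -0.12, 0.013, 0.116, -0.034, 1], [-0.424, -0.25, -0.12, 0.013, 0.116, -0.034, 1]],
  ],
  force=60,
)

```text
time: 0.9
tool_pos: [0.4056, 0.4195, 0.3283]
tcp_rot: [-0.291, -2.76, -0.025]
wrist_force: [0.3, 0.7, 0.1]
width: 0.001
grip_force: 0.0
```

Call:
play_rows(
  commands=[
    [[-0.327, -0.297, -0.246, 0.012, 0.116, -0.034, 1], [-0.327, -0.297, -0.246, 0.012, 0.116, -0.034, 1], [-0.327, -0.297, -0.246, 0.012, 0.116, -0.034, 1], [-0.327, -0.297, -0.246, 0.012, 0.116, -0.034, 1], [-0.327, -0.297, -0.246, 0.012, 0.116, -0.034, 1], [-0.327, -0.297, -0.246, 0.012, 0.116, -0.034, 1], [-0.327, -0.297, -0.246, 0.012, 0.116, -0.034, 1], [-0.327, -0.297, -0.246, 0.012, 0.116, -0.034, 1]],
  ],
)

```text
time: 1.7
tool_pos: [0.6004, 0.2004, 0.3983]
tcp_rot: [-0.111, -2.406, -0.047]
wrist_force: [-0.4, 0.3, 0.2]
width: 0.0
grip_force: 0.0
```

Call:
play_rows(
  commands=[
    [[-0.082, -0.346, -0.007, 0, 0, 0, 1], [-0.082, -0.346, -0.007, 0, 0, 0, 1], [-0.082, -0.346, -0.007, 0, 0, 0, 1], [-0.082, -0.346, -0.007, 0, 0, 0, 1], [-0.082, -0.346, -0.007, 0, 0, 0, 1], [-0.082, -0.346, -0.007, 0, 0, 0, 1]],
  ],
)

```text
time: 2.3
tool_pos: [0.6193, -0.0102, 0.368]
tcp_rot: [-0.111, -2.405, -0.047]
wrist_force: [0.6, 0.4, 0.7]
width: 0.001
grip_force: 0.0
```

Call:
play_rows(
  commands=[
    [[-0.082, -0.345, -0.007, 0, 0, 0, 1], [-0.082, -0.345, -0.007, 0, 0, 0, 1], [-0.082, -0.345, -0.007, 0, 0, 0, 1], [-0.082, -0.345, -0.007, 0, 0, 0, 1], [-0.082, -0.345, -0.007, 0, 0, 0, 1], [-0.082, -0.345, -0.007, 0, 0, 0, 1]],
  ],
)

```text
time: 2.9
tool_pos: [0.6404, -0.2193, 0.3378]
tcp_rot: [-0.11, -2.407, -0.048]
wrist_force: [0.8, 0.8, 0.1]
width: -0.0
grip_force: 0.0
```

```bash
python3 - <<'E'
from plan import *
st()
a=bot.read_camera('scene');b=bot.read_camera('top')
cv2.imwrite('pics/w2.png',np.vstack([np.hstack([a[:300,:400],b[:300,112:]])]))
moves([(tk('round',.04),RK),(tk('round',.008),RK)])
E
```

```text
t 2.9 pos [ 0.6404 -0.2193  0.3378] rot [-0.11  -2.407 -0.048] F [0.85 0.84 0.1 ] q [-0.3   0.69  1.   -0.17  2.17 -1.82] w -0.0 g 0.0
n=4.9 [-0.003, -0.106, 0.399, 0.0, 0.0, 0.0]
  -> [ 0.4762 -0.2684  0.1607] [-0.111 -2.407 -0.044]
n=0.6 [-0.025, -0.0, 0.047, 0.0, 0.0, 0.0]
  -> [ 0.4686 -0.2676  0.1297] [-0.111 -2.407 -0.044]
```

View pics/w2.png

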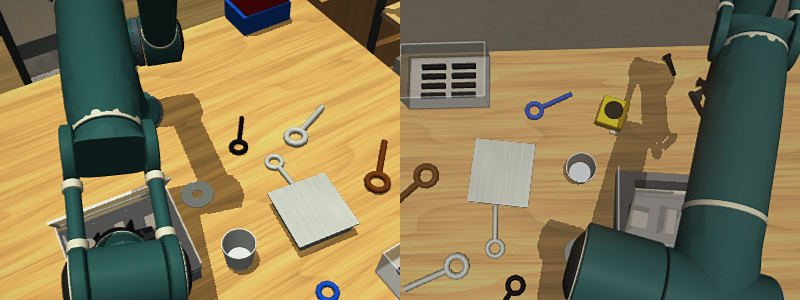

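The tool is clear of everything, and the lid and things on the table are unmoved. Now going in to the round key.

Call:
play_rows(
  commands=[
    [[-0.003, -0.106, 0.399, 0, 0, 0, 1], [-0.003, -0.106, 0.399, 0, 0, 0, 1], [-0.003, -0.106, 0.399, 0, 0, 0, 1], [-0.003, -0.106, 0.399, 0, 0, 0, 1], [-0.003, -0.106, 0.399, 0, 0, 0, 1], [-0.003, -0.106, 0.399, 0, 0, 0, 1], [-0.003, -0.106, 0.399, 0, 0, 0, 1]],
  ],
)

```text
time: 3.7
tool_pos: [0.4759, -0.2658, 0.1594]
tcp_rot: [-0.108, -2.406, -0.047]
wrist_force: [0.1, 0.1, -0.4]
width: 0.001
grip_force: 0.0
```

Call:
play_rows(
  commands=[
    [[-0.01, 0, 0.02, 0, 0, 0, 1], [-0.025, 0, 0.047, 0, 0, 0, 1], [-0.025, 0, 0.047, 0, 0, 0, 1], [-0.025, 0, 0.047, 0, 0, 0, 1]],
  ],
)

```text
time: 4.1
tool_pos: [0.4701, -0.2672, 0.1292]
tcp_rot: [-0.109, -2.409, -0.045]
wrist_force: [0.9, 0.7, 0.4]
width: -0.002
grip_force: 0.0
```

```bash
python3 - <<'E'
from plan import *
st()
moves([(tk('round',-.004),RK),(tk('round',-.008),RK)])
E
```

```text
t 4.1 pos [ 0.4701 -0.2672  0.1292] rot [-0.109 -2.409 -0.045] F [0.91 0.69 0.42] q [-0.43  0.56  1.6  -0.22  1.68 -1.85] w -0.002 g 0.0
n=0.2 [-0.01, -0.0, 0.017, 0.0, 0.0, 0.0]
  -> [ 0.4662 -0.2674  0.1181] [-0.111 -2.407 -0.044]
n=0.1 [-0.003, -0.0, 0.006, 0.0, 0.0, 0.0]
  -> [ 0.4652 -0.2673  0.1142] [-0.111 -2.407 -0.044]
```

Call:
play_rows(
  commands=[
    [[-0.005, 0, 0.009, 0, 0, 0, 1], [-0.01, 0, 0.017, 0, 0, 0, 1], [-0.01, 0, 0.017, 0, 0, 0, 1]],
  ],
)

```text
time: 4.4
tool_pos: [0.4682, -0.2677, 0.1197]
tcp_rot: [-0.111, -2.411, -0.045]
wrist_force: [2.6, 1.0, 10.6]
width: -0.001
grip_force: 4.9
```

Call:
play_rows(
  commands=[
    [[-0.003, 0, 0.006, 0, 0, 0, 1], [-0.003, 0, 0.006, 0, 0, 0, 1], [-0.003, 0, 0.006, 0, 0, 0, 1]],
  ],
)

```text
time: 4.7
tool_pos: [0.4681, -0.2677, 0.1191]
tcp_rot: [-0.112, -2.412, -0.044]
wrist_force: [5.9, 3.0, 23.3]
width: 0.002
grip_force: 11.0
```

Round key pressed: the force points along the key's axis and rose steeply at the stop. Now retracting and going to the bolt.

```bash
python3 - <<'E'
from plan import *
moves([(tk('round',.03),RK),((.63,-.23,.32),RK),((.60,.15,.34),RK),((.447,.281,.13),RD)])
E
```

```text
n=0.8 [0.03, -0.0, -0.056, 0.0, 0.0, 0.0]
  -> [ 0.4742 -0.2682  0.1512] [-0.111 -2.407 -0.044]
n=4.7 [0.0, 0.088, -0.378, 0.0, 0.0, 0.0]
  -> [ 0.6301 -0.2298  0.3199] [-0.111 -2.407 -0.044]
n=3.8 [0.051, 0.313, 0.024, 0.0, 0.0, 0.0]
n=3.8 [0.052, 0.313, 0.024, 0.0, 0.0, 0.0]
  -> [0.5999 0.1502 0.3401] [-0.111 -2.407 -0.044]
n=5.8 [-0.031, 0.193, 0.444, 0.011, -0.233, -0.028]
  -> [0.4471 0.2809 0.1297] [1.000e-03 3.141e+00 0.000e+00]
```

Call:
play_rows(
  commands=[
    [[0.015, 0, -0.028, 0, 0, 0, 1], [0.03, 0, -0.056, 0, 0, 0, 1], [0.03, 0, -0.056, 0, 0, 0, 1]],
  ],
)

```text
time: 5.0
tool_pos: [0.4763, -0.269, 0.1524]
tcp_rot: [-0.112, -2.413, -0.043]
wrist_force: [-0.5, 0.1, -0.1]
width: 0.001
grip_force: 0.0
```

Call:
play_rows(
  commands=[
    [[0, 0.088, -0.378, 0, 0, 0, 1], [0, 0.088, -0.378, 0, 0, 0, 1], [0, 0.088, -0.378, 0, 0, 0, 1], [0, 0.088, -0.378, 0, 0, 0, 1], [0, 0.088, -0.378, 0, 0, 0, 1], [0, 0.088, -0.378, 0, 0, 0, 1]],
  ],
)

```text
time: 5.6
tool_pos: [0.6331, -0.2293, 0.3213]
tcp_rot: [-0.109, -2.415, -0.044]
wrist_force: [-0.4, 0.0, 0.2]
width: -0.001
grip_force: 0.0
```

Call:
play_rows(
  commands=[
    [[0.051, 0.313, 0.024, 0, 0, 0, -1], [0.051, 0.313, 0.024, 0, 0, 0, -1], [0.051, 0.313, 0.024, 0, 0, 0, -1], [0.051, 0.313, 0.024, 0, 0, 0, -1], [0.051, 0.313, 0.024, 0, 0, 0, -1], [0.051, 0.313, 0.024, 0, 0, 0, -1]],
  ],
)

```text
time: 6.2
tool_pos: [0.6143, -0.0396, 0.3273]
tcp_rot: [-0.109, -2.405, -0.045]
wrist_force: [0.4, -0.7, 0.3]
width: 0.99
grip_force: 0.0
```

Call:
play_rows(
  commands=[
    [[0.052, 0.313, 0.024, 0, 0, 0, -1], [0.052, 0.313, 0.024, 0, 0, 0, -1], [0.052, 0.313, 0.024, 0, 0, 0, -1], [0.052, 0.313, 0.024, 0, 0, 0, -1], [0.052, 0.313, 0.024, 0, 0, 0, -1], [0.052, 0.313, 0.024, 0, 0, 0, -1]],
  ],
)

```text
time: 6.8
tool_pos: [0.5999, 0.1489, 0.3384]
tcp_rot: [-0.111, -2.407, -0.045]
wrist_force: [-0.5, 0.4, 0.2]
width: 1.001
grip_force: 0.0
```

Call:
play_rows(
  commands=[
    [[-0.031, 0.193, 0.444, 0.011, -0.233, -0.028, -1], [-0.031, 0.193, 0.444, 0.011, -0.233, -0.028, -1], [-0.031, 0.193, 0.444, 0.011, -0.233, -0.028, -1], [-0.031, 0.193, 0.444, 0.011, -0.233, -0.028, -1], [-0.031, 0.193, 0.444, 0.011, -0.233, -0.028, -1], [-0.031, 0.193, 0.444, 0.011, -0.233, -0.028, -1], [-0.031, 0.193, 0.444, 0.011, -0.233, -0.028, -1], [-0.031, 0.193, 0.444, 0.011, -0.233, -0.028, -1]],
  ],
)

```text
time: 7.6
tool_pos: [0.4473, 0.2792, 0.1287]
tcp_rot: [0.002, 3.142, 0.0]
wrist_force: [-0.4, -0.5, 0.0]
width: 0.998
grip_force: 0.0
```

```bash
python3 - <<'E'
from plan import *
st()
a=bot.read_camera('scene');b=bot.read_camera('top')
cv2.imwrite('pics/w3.png',np.hstack([a[60:300,:400],b[60:300,112:]]))
for g in [(.447,.281,.007),(.402,.281,.007),(.524,.281,.007)]: print(proj('scene',g).round(1),proj('top',g).round(1))
E
```

```text
t 7.6 pos [0.4473 0.2792 0.1287] rot [2.000e-03 3.142e+00 0.000e+00] F [-0.36 -0.48  0.01] q [ 0.51  0.1   2.04  0.    0.99 -1.06] w 0.998 g 0.0
[282.2 171.9] [206.3 232.1]
[273.3 161.5] [206.3 248.2]
[298.2 190.6] [206.4 205. ]
```

View pics/w3.png

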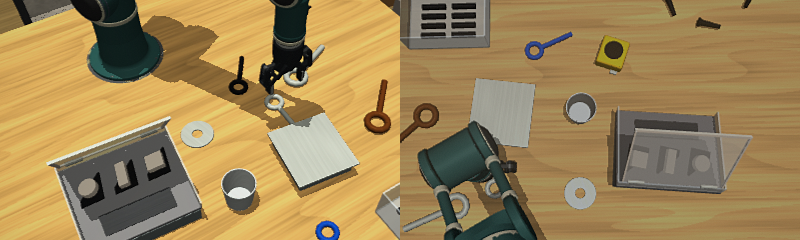

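The gripper hangs over the shank of the small chrome bolt at scene crop (275,100). The keys are up and the lid is unchanged. Now descending and gripping.

Call:
play_rows(
  commands=[
    [[0, 0, 0.08, 0, 0, 0, -1], [0, 0, 0.14, 0, 0, 0, -1], [0, 0, 0.171, 0, 0, 0, -1], [0, 0, 0.171, 0, 0, 0, -1]],
  ],
)

```text
time: 8.1
tool_pos: [0.4478, 0.2794, 0.025]
tcp_rot: [-0.005, -3.139, 0.0]
wrist_force: [-0.3, -0.1, -0.7]
width: 1.001
grip_force: 0.0
```

Call:
play_rows(
  commands=[
    [[0, 0, 0, 0, 0, 0, 1], [0, 0, 0, 0, 0, 0, 1], [0, 0, 0, 0, 0, 0, 1], [0, 0, 0, 0, 0, 0, 1], [0, 0, 0, 0, 0, 0, 1], [0, 0, 0, 0, 0, 0, 1]],
  ],
  force=60,
)

```text
time: 8.7
tool_pos: [0.4479, 0.2816, 0.028]
tcp_rot: [0.0, 3.139, 0.004]
wrist_force: [-0.8, -1.1, 6.4]
width: 0.134
grip_force: 58.7
```

Call:
play_rows(
  commands=[
    [[0, 0, -0.02, 0, 0, 0, 1], [0, 0, -0.06, 0, 0, 0, 1], [0, 0, -0.12, 0, 0, 0, 1], [0, 0, -0.19, 0, 0, 0, 1], [0, 0, -0.2, 0, 0, 0, 1], [0, 0, -0.2, 0, 0, 0, 1]],
  ],
)

```text
time: 9.3
tool_pos: [0.4483, 0.2817, 0.1493]
tcp_rot: [0.0, 3.137, 0.007]
wrist_force: [-0.3, 1.0, -1.7]
width: 0.13
grip_force: 58.7
```

```bash
python3 - <<'E'
from plan import *
st()
a=bot.read_camera('scene')
cv2.imwrite('pics/w4.png',cv2.resize(a[60:260,200:400],(600,600),interpolation=cv2.INTER_CUBIC))
E
```

```text
t 9.3 pos [0.4483 0.2817 0.1493] rot [0.    3.137 0.007] F [-0.26  0.96 -1.65] q [ 0.51  0.08  2.03  0.    1.03 -1.06] w 0.13 g 58.72127652168274
```

View pics/w4.png

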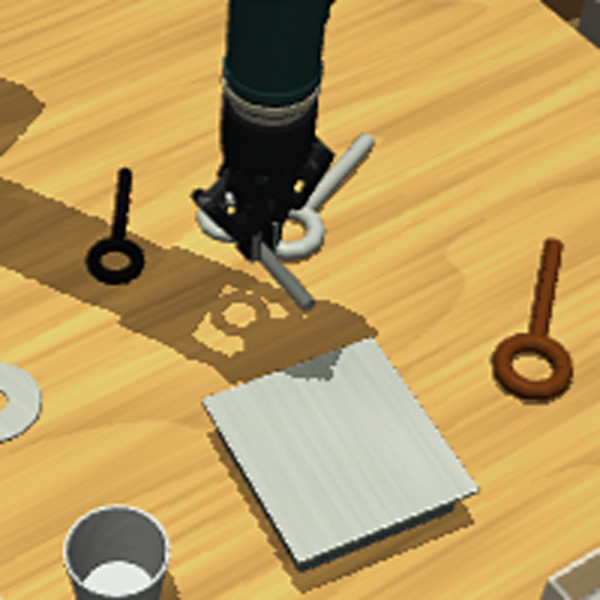

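The small bolt is held level by its shank, with its end at about (310,300) in the crop. Now over to the pan.

Call:
play_rows(
  commands=[
    [[-0.07, -0.01, 0, 0, 0, 0, 1], [-0.14, -0.02, 0, 0, 0, 0, 1], [-0.2, -0.03, 0, 0, 0, 0, 1], [-0.25, -0.038, 0, 0, 0, 0, 1], [-0.28, -0.042, 0, 0, 0, 0, 1], [-0.287, -0.042, 0, 0, 0, 0, 1], [-0.287, -0.042, 0, 0, 0, 0, 1]],
  ],
)

```text
time: 10.05
tool_pos: [0.618, 0.2551, 0.1443]
tcp_rot: [-0.002, -3.138, -0.001]
wrist_force: [0.1, 0.3, -2.0]
width: 0.127
grip_force: 58.7
```

Call:
play_rows(
  commands=[
    [[0, 0, 0.035, 0, 0, 0, 1], [0, 0, 0.07, 0, 0, 0, 1], [0, 0, 0.09, 0, 0, 0, 1], [0, 0, 0.1, 0, 0, 0, 1], [0, 0, 0.1, 0, 0, 0, 1], [0, 0, 0.1, 0, 0, 0, 1]],
  ],
)

```text
time: 10.65
tool_pos: [0.6196, 0.2562, 0.0877]
tcp_rot: [0.0, 3.14, 0.004]
wrist_force: [0.5, 0.2, -0.9]
width: 0.128
grip_force: 58.7
```

Now lower gently in small steps.

Call:
play_rows(
  commands=[
    [[0, 0, 0.004, 0, 0, 0, 1], [0, 0, 0.008, 0, 0, 0, 1], [0, 0, 0.011, 0, 0, 0, 1], [0, 0, 0.013, 0, 0, 0, 1], [0, 0, 0.013, 0, 0, 0, 1]],
  ],
)

```text
time: 11.15
tool_pos: [0.6193, 0.2557, 0.0789]
tcp_rot: [0.001, 3.141, 0.003]
wrist_force: [0.2, 0.2, -1.2]
width: 0.137
grip_force: 58.7
```

Call:
play_rows(
  commands=[
    [[0, 0, 0.001, 0, 0, 0, 1], [0, 0, 0.002, 0, 0, 0, 1], [0, 0, 0.002, 0, 0, 0, 1]],
  ],
)

```text
time: 11.45
tool_pos: [0.6195, 0.2558, 0.0781]
tcp_rot: [0.001, 3.14, 0.003]
wrist_force: [-0.7, 0.0, -1.4]
width: 0.137
grip_force: 58.8
```

Call:
play_rows(
  commands=[
    [[0, 0, 0.001, 0, 0, 0, 1], [0, 0, 0.002, 0, 0, 0, 1], [0, 0, 0.002, 0, 0, 0, 1]],
  ],
)

```text
time: 11.75
tool_pos: [0.6196, 0.2559, 0.0781]
tcp_rot: [0.001, 3.14, 0.003]
wrist_force: [-2.1, -2.0, 5.2]
width: 0.131
grip_force: 59.5
```

Contact on the pan. Release and lift.

Call:
play_rows(
  commands=[
    [[0, 0, 0, 0, 0, 0, 0.5], [0, 0, 0, 0, 0, 0, 0], [0, 0, 0, 0, 0, 0, -0.6], [0, 0, 0, 0, 0, 0, -1], [0, 0, 0, 0, 0, 0, -1], [0, 0, 0, 0, 0, 0, -1]],
  ],
)

```text
time: 12.35
tool_pos: [0.6194, 0.2558, 0.0767]
tcp_rot: [0.001, 3.141, 0.003]
wrist_force: [0.4, -0.5, -0.2]
width: 1.001
grip_force: 0.0
```

Call:
play_rows(
  commands=[
    [[0, 0, -0.03, 0, 0, 0, -1], [0, 0, -0.08, 0, 0, 0, -1], [0, 0, -0.16, 0, 0, 0, -1], [0, 0, -0.24, 0, 0, 0, -1], [0, 0, -0.32, 0, 0, 0, -1], [0, 0, -0.32, 0, 0, 0, -1]],
  ],
)

```text
time: 12.95
tool_pos: [0.6237, 0.2571, 0.2812]
tcp_rot: [0.001, 3.124, 0.013]
wrist_force: [0.2, 1.5, 1.1]
width: 1.0
grip_force: 0.0
```

```bash
python3 - <<'E'
from plan import *
json.dump([[.6193,.2557,.0769+.192],RD.as_rotvec().tolist()],open('cmd.json','w'))
st()
moves([((.62,.08,.34),RK),((.63,-.10,.32),RK),(tk('square',.03),RK),(tk('square',.008),RK),(tk('square',-.003),RK)])
E
```

```text
t 12.95 pos [0.6237 0.2571 0.2812] rot [1.000e-03 3.124e+00 1.300e-02] F [0.17 1.47 1.09] q [ 0.35  0.24  1.59  0.    1.29 -1.22] w 1.0 g 0.0
n=5.0 [-0.001, -0.293, -0.118, -0.011, 0.233, 0.028]
  -> [0.6199 0.0799 0.3397] [-0.111 -2.407 -0.044]
n=3.6 [-0.055, -0.297, -0.005, 0.0, 0.0, 0.0]
  -> [ 0.6299 -0.1     0.3197] [-0.111 -2.407 -0.044]
n=4.4 [-0.016, -0.04, 0.364, 0.0, 0.0, 0.0]
  -> [ 0.4894 -0.1109  0.1509] [-0.111 -2.407 -0.044]
n=0.4 [-0.017, 0.0, 0.032, 0.0, 0.0, 0.0]
  -> [ 0.4841 -0.1104  0.1298] [-0.111 -2.407 -0.044]
n=0.2 [-0.008, 0.0, 0.017, 0.0, 0.0, 0.0]
  -> [ 0.4809 -0.1101  0.119 ] [-0.111 -2.407 -0.044]
```

Call:
play_rows(
  commands=[
    [[-0.001, -0.293, -0.118, -0.011, 0.233, 0.028, 1], [-0.001, -0.293, -0.118, -0.011, 0.233, 0.028, 1], [-0.001, -0.293, -0.118, -0.011, 0.233, 0.028, 1], [-0.001, -0.293, -0.118, -0.011, 0.233, 0.028, 1], [-0.001, -0.293, -0.118, -0.011, 0.233, 0.028, 1], [-0.001, -0.293, -0.118, -0.011, 0.233, 0.028, 1], [-0.001, -0.293, -0.118, -0.011, 0.233, 0.028, 1]],
  ],
)

```text
time: 13.65
tool_pos: [0.62, 0.0794, 0.3376]
tcp_rot: [-0.111, -2.407, -0.046]
wrist_force: [0.3, 0.5, 0.5]
width: 0.002
grip_force: 0.0
```

Call:
play_rows(
  commands=[
    [[-0.055, -0.297, -0.005, 0, 0, 0, 1], [-0.055, -0.297, -0.005, 0, 0, 0, 1], [-0.055, -0.297, -0.005, 0, 0, 0, 1], [-0.055, -0.297, -0.005, 0, 0, 0, 1], [-0.055, -0.297, -0.005, 0, 0, 0, 1], [-0.055, -0.297, -0.005, 0, 0, 0, 1]],
  ],
)

```text
time: 14.25
tool_pos: [0.6293, -0.0996, 0.3214]
tcp_rot: [-0.11, -2.412, -0.046]
wrist_force: [-0.2, 0.5, -0.5]
width: 0.001
grip_force: 0.0
```

```bash
python3 - <<'E'
from plan import *
st()
a=bot.read_camera('scene');b=bot.read_camera('top')
cv2.imwrite('pics/w5.png',np.hstack([cv2.resize(a[130:270,230:370],(400,400)),cv2.resize(b[120:260,140:280],(400,400))]))
E
```

```text
t 14.25 pos [ 0.6293 -0.0996  0.3214] rot [-0.11  -2.412 -0.046] F [-0.17  0.55 -0.55] q [-0.17  0.61  1.15 -0.06  2.11 -1.66] w 0.001 g 0.0
```

View pics/w5.png

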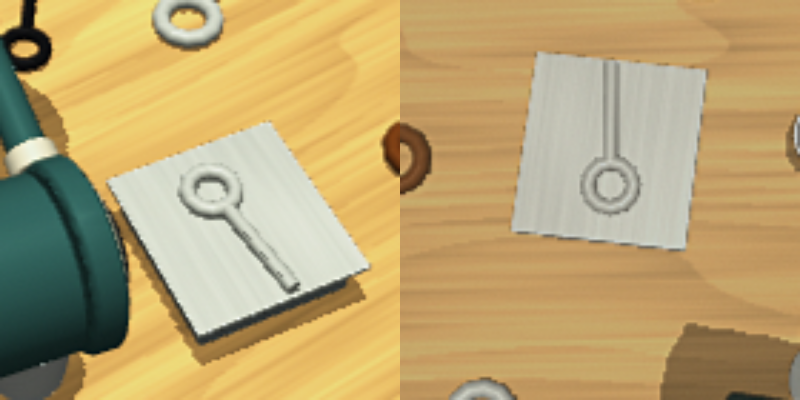

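The bolt lies flat on the pan, its origin within about 1 cm of the middle, and the gripper is clear. Now the square key.

Call:
play_rows(
  commands=[
    [[-0.016, -0.04, 0.364, 0, 0, 0, 1], [-0.016, -0.04, 0.364, 0, 0, 0, 1], [-0.016, -0.04, 0.364, 0, 0, 0, 1], [-0.016, -0.04, 0.364, 0, 0, 0, 1], [-0.016, -0.04, 0.364, 0, 0, 0, 1], [-0.016, -0.04, 0.364, 0, 0, 0, 1], [-0.016, -0.04, 0.364, 0, 0, 0, 1]],
  ],
)

```text
time: 15.05
tool_pos: [0.4902, -0.1098, 0.1512]
tcp_rot: [-0.108, -2.41, -0.045]
wrist_force: [0.5, 0.2, -0.3]
width: -0.002
grip_force: 0.0
```

Call:
play_rows(
  commands=[
    [[-0.008, 0, 0.016, 0, 0, 0, 1], [-0.017, 0, 0.032, 0, 0, 0, 1], [-0.017, 0, 0.032, 0, 0, 0, 1]],
  ],
)

```text
time: 15.35
tool_pos: [0.4839, -0.1101, 0.1277]
tcp_rot: [-0.11, -2.407, -0.046]
wrist_force: [-0.2, 0.3, -0.3]
width: -0.002
grip_force: 0.0
```

Call:
play_rows(
  commands=[
    [[-0.004, 0, 0.008, 0, 0, 0, 1], [-0.008, 0, 0.017, 0, 0, 0, 1], [-0.008, 0, 0.017, 0, 0, 0, 1], [-0.008, 0, 0.017, 0, 0, 0, 1]],
  ],
)

```text
time: 15.75
tool_pos: [0.4819, -0.1102, 0.1194]
tcp_rot: [-0.111, -2.41, -0.046]
wrist_force: [3.5, 1.4, 7.4]
width: 0.004
grip_force: 3.5
```

Call:
play_rows(
  commands=[
    [[-0.001, 0, 0.003, 0, 0, 0, 1], [-0.001, 0, 0.003, 0, 0, 0, 1]],
  ],
)

```text
time: 15.95
tool_pos: [0.4819, -0.1102, 0.1191]
tcp_rot: [-0.111, -2.411, -0.046]
wrist_force: [3.6, 0.5, 12.9]
width: 0.004
grip_force: 6.0
```

```bash
python3 - <<'E'
from plan import *
p,r=load(); p=p+r.apply(np.array([-.001,0,.003])*.6); json.dump([p.tolist(),r.as_rotvec().tolist()],open('cmd.json','w'))
st()
moves([(tk('square',.04),RK),(tk('bar',.04),RK),(tk('bar',.008),RK),(tk('bar',-.004),RK),(tk('bar',.03),RK),((.63,-.19,.32),RK)])
E
```

```text
t 15.95 pos [ 0.4819 -0.1102  0.1191] rot [-0.111 -2.411 -0.046] F [ 3.61  0.51 12.88] q [-0.22  0.52  1.69 -0.08  1.66 -1.68] w 0.004 g 6.030543828383088
n=0.9 [0.034, 0.0, -0.067, 0.0, 0.0, 0.0]
  -> [ 0.4918 -0.1112  0.1608] [-0.111 -2.407 -0.044]
n=1.6 [-0.001, -0.13, -0.001, 0.0, 0.0, 0.0]
  -> [ 0.4854 -0.1889  0.1608] [-0.111 -2.407 -0.044]
n=0.6 [-0.025, -0.0, 0.047, 0.0, 0.0, 0.0]
  -> [ 0.4778 -0.1882  0.1298] [-0.111 -2.407 -0.044]
n=0.2 [-0.01, -0.0, 0.018, 0.0, 0.0, 0.0]
  -> [ 0.475  -0.1879  0.1178] [-0.111 -2.407 -0.044]
n=0.7 [0.027, -0.0, -0.05, 0.0, 0.0, 0.0]
  -> [ 0.483  -0.1887  0.1509] [-0.111 -2.407 -0.044]
n=4.5 [0.007, 0.021, -0.373, 0.0, 0.0, 0.0]
  -> [ 0.6301 -0.1898  0.3201] [-0.111 -2.407 -0.044]
```

The square key is at its stop. Now the bar key.

Call:
play_rows(
  commands=[
    [[0.017, 0, -0.033, 0, 0, 0, 1], [0.034, 0, -0.067, 0, 0, 0, 1], [0.034, 0, -0.067, 0, 0, 0, 1], [0.034, 0, -0.067, 0, 0, 0, 1]],
  ],
)

```text
time: 16.35
tool_pos: [0.4919, -0.1113, 0.1596]
tcp_rot: [-0.111, -2.409, -0.046]
wrist_force: [-0.4, 0.1, 0.0]
width: 0.002
grip_force: 0.0
```

Call:
play_rows(
  commands=[
    [[-0.001, -0.065, -0.001, 0, 0, 0, 1], [-0.001, -0.13, -0.001, 0, 0, 0, 1], [-0.001, -0.13, -0.001, 0, 0, 0, 1], [-0.001, -0.13, -0.001, 0, 0, 0, 1]],
  ],
)

```text
time: 16.75
tool_pos: [0.4842, -0.1891, 0.1581]
tcp_rot: [-0.112, -2.405, -0.049]
wrist_force: [1.0, -0.0, -0.2]
width: -0.002
grip_force: 0.0
```

Call:
play_rows(
  commands=[
    [[-0.012, 0, 0.024, 0, 0, 0, 1], [-0.025, 0, 0.047, 0, 0, 0, 1], [-0.025, 0, 0.047, 0, 0, 0, 1]],
  ],
)

```text
time: 17.05
tool_pos: [0.4754, -0.1867, 0.1256]
tcp_rot: [-0.108, -2.402, -0.047]
wrist_force: [-1.4, -0.8, 2.1]
width: -0.003
grip_force: 1.0
```

Call:
play_rows(
  commands=[
    [[-0.005, 0, 0.009, 0, 0, 0, 1], [-0.01, 0, 0.018, 0, 0, 0, 1], [-0.01, 0, 0.018, 0, 0, 0, 1], [-0.01, 0, 0.018, 0, 0, 0, 1]],
  ],
)

```text
time: 17.45
tool_pos: [0.4758, -0.1871, 0.1197]
tcp_rot: [-0.111, -2.408, -0.047]
wrist_force: [0.6, 3.3, 14.2]
width: -0.0
grip_force: 6.5
```

Bar key at its stop (14 N). Now retracting.

Call:
play_rows(
  commands=[
    [[0.014, 0, -0.025, 0, 0, 0, 1], [0.027, 0, -0.05, 0, 0, 0, 1], [0.027, 0, -0.05, 0, 0, 0, 1]],
  ],
)

```text
time: 17.75
tool_pos: [0.4852, -0.1892, 0.1523]
tcp_rot: [-0.111, -2.414, -0.044]
wrist_force: [0.7, 0.1, -0.2]
width: -0.0
grip_force: 0.0
```

Call:
play_rows(
  commands=[
    [[0.007, 0.021, -0.373, 0, 0, 0, 1], [0.007, 0.021, -0.373, 0, 0, 0, 1], [0.007, 0.021, -0.373, 0, 0, 0, 1], [0.007, 0.021, -0.373, 0, 0, 0, 1], [0.007, 0.021, -0.373, 0, 0, 0, 1], [0.007, 0.021, -0.373, 0, 0, 0, 1], [0.007, 0.021, -0.373, 0, 0, 0, 1]],
  ],
)

```text
time: 18.45
tool_pos: [0.6298, -0.1901, 0.3179]
tcp_rot: [-0.11, -2.408, -0.046]
wrist_force: [-0.6, 1.6, -0.1]
width: -0.001
grip_force: 0.0
```

Call:
play_rows(
  commands=[
    [[0, 0.27, -0.07, 0, 0, 0, 1], [0, 0.27, -0.07, 0, 0, 0, 1], [0, 0.27, -0.07, 0, 0, 0, 1], [0, 0.27, -0.07, 0, 0, 0, 1], [0, 0.27, -0.07, 0, 0, 0, 1], [0, 0.27, -0.07, 0, 0, 0, 1]],
  ],
)

```text
time: 19.05
tool_pos: [0.6719, -0.0323, 0.3492]
tcp_rot: [-0.111, -2.405, -0.045]
wrist_force: [-0.1, 0.1, -0.1]
width: -0.0
grip_force: 0.0
```

```bash
python3 - <<'E'
from plan import *
st()
a=bot.read_camera('scene');b=bot.read_camera('top')
cv2.imwrite('pics/w6.png',np.hstack([a[60:360,:400],b[60:360,112:]]))
E
```

```text
t 19.05 pos [ 0.6719 -0.0323  0.3492] rot [-0.111 -2.405 -0.045] F [-0.11  0.12 -0.13] q [-0.09  0.69  0.98  0.01  2.2  -1.56] w -0.0 g 0.0
```

View pics/w6.png

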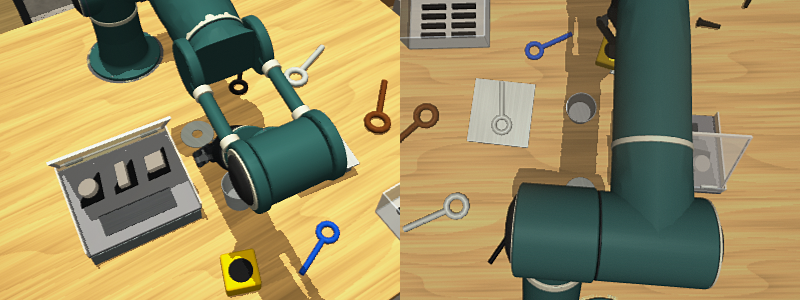

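The picture shows the bolt on the pan at (500,110), all three keys up, the lid still in place at (110,145), and the cup, tape measure and washer unmoved. The robot is touching nothing, so I'm handing in.

```bash
python3 -c "
from workcell import bot
print(bot.finish_job())"
```

```text
the job is handed in; nothing more can be done
None
```

I handed the job in at about 19 s: round key pressed with the pan empty, eye bolt set down and released in the middle of the pan, then the square key and last the bar key, each pressed down to its stop; the lid, cup, tape measure and washer stayed where they were.

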